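Turn the tube rotator until the tube stands upright

TASK

Only one spoke of the tube rotator's wheel carries a capped tube, and it hangs low: gently push the wheel's spokes round with the fingertips, one spoke after another, until that tube points straight up with its cap on top. Only push: do not grip the wheel, do not lift or shift the rotator, and leave the other things on the bench alone. Finish clear of the wheel, which stays where it is left.

Things in the scene. Friction and masses are not known exactly. Their poses are not given: they have to be found in the camera images.
- rotator: Bench tube rotator, loose, about 4 kg; origin: centre of its underside. x runs along the wheel's axle from column to wheel, y is level in the wheel's plane, z up. Grey slab 18 mm thick (x -110 to 90, y -85 to 85 mm); white column 75 (x) by 65 (y) mm, x -96 to -20 mm, top 193 mm above the bench. It slides if pushed hard.
- hub (a point): Centre of the upright spoked wheel on its level axle, 185 mm above the bench, 35 mm along the rotator's +x. Hub 44 mm across, steel rim of 58 mm mean radius (10 mm bar). Six straight 10 mm spokes, 60 degrees apart, reach past the rim, each ending in a grey round socket 28 mm across, 80 to 110 mm from this point; between them it is open. Five sockets are empty.
- tube_cap (a point): Outer end of the white cap of the only tube on the wheel, 155 mm from the hub point. The tube (24 mm across; cap 30 mm across, 18 mm long) is fixed in the sixth socket and continues its spoke straight outwards.
- wheel (a joint): Wheel angle in rad; 0 (or 2 pi): tube straight up. Increasing, it turns about the rotator's +x: the wheel's top moves towards the rotator's -y, so the tube points to -y at pi/2, down at pi, +y at 3 pi/2. No stops, turns either way; stiff bearing (0.16 N m, 1.6 N at the sockets): it stays where it is left. A level push jams on a spoke leaning over 45 degrees towards the finger.
- pipette_a: Pipette lying beyond the rotator, 245 mm long, 34 mm high; origin under its middle. Leave alone.
- pipette_b: Another such pipette at the far left. Leave alone.
- tube_rack: Green tube rack 110 x 75 x 55 mm high beside the rotator; origin at the centre of its underside. Leave alone.
- tip_box: Blue box of pipette tips 120 x 85 x 58 mm high on the rotator's other side; origin at the centre of its underside. Leave alone.
- jar: Glass jar with a foil cap, 84 mm across, 130 mm high; origin at the centre of its underside. Leave alone.
- wash_bottle: White wash bottle with a green cap, 74 mm across, 203 mm high; origin at the centre of its underside. Leave alone.
- capped_tube: Loose capped tube lying on the bench on the robot's side of the rotator, 63 mm long, 19 mm across; origin under its middle. Leave alone.

How it is judged:
At the end, for the whole second after the job is handed in: The tube points straight up, cap on top, within 0.09 rad (5 degrees), the wheel is at rest, and the rotator stands level within 30 mm of where it was (angle between tube_cap's own z axis and vertical below 0.09 rad and velocity of joint wheel between -0.05 and 0.05 rad/s and distance of rotator from where it was at the start of the episode below 0.03 m and angle between rotator's own z axis and vertical below 0.05 rad); the robot touches nothing.
It fails at once if the rotator was shoved more than 30 mm or lifted (distance of rotator from where it was at the start of the episode above 0.03 m or height (world z) of rotator above 0.012 m).
It fails at once if the wheel was gripped or forced (over 32 N between the fingers or arm and the rotator) (contact force between any of the fingers, the arm and rotator above 32 N).
It fails at once if another thing on the bench was moved more than 25 mm or lifted (distance of any of pipette_a, pipette_b, tube_rack, tip_box, jar, wash_bottle, capped_tube from where it was at the start of the episode above 0.025 m).
It also fails if it takes over 59 s, if anything falls off the work surface, if the arm or the gripper's body presses on something with over 40 N, if the wrist force passes 120 N, or if a joint passes its speed limit or range.

ROBOT

A 6-joint arm with a two-finger parallel gripper is mounted at the origin on the work surface. World frame = base frame: x ahead of the robot, y to its left, z up, the work surface at z = 0. Lengths are in m, angles in rad, forces in N, time in s.
With the tool pointing down it reaches from about 0.4 to 0.825 m from the base axis. Payload 7 kg.
Tool frame: the origin (TCP) lies at the centre of the arm's flange, where the gripper is bolted on; the fingertips stand 178 mm ahead of it and the grasp point (between the pads) lies 159 mm ahead of it (arm.tip_reach is the distance from the TCP to the fingertips, in m); z points along the fingers, y is the direction in which the jaws open and shut (so a half turn about z gives the same grasp; the last joint's range is limited). The gripper opens to 88 mm and grips with 3 to 60 N. Pads are 19 mm wide; open, the fingers measure 130 mm over their backs; the gripper's body (78 mm by 193 mm) begins 47 mm behind the grasp point.
Start: joints at [1.582, 0.359, 0.012, 0, -1.224, -0.288], TCP at [0.184, 0.649, 0.405] pointing down, gripper open.
Joint ranges: [-3.07, 3.07], [-1.43, 2.12], [-1.02, 1.25], [-3.03, 1.67], [-3.05, -0], [-3.03, 3.03]. Speed limits (rad/s): [2.39, 2.39, 3.01, 3.14, 3.14, 3.14].

INTERFACE

Orientations are given as [roll, pitch, yaw] about the fixed x, y, z axes, in that order (R = Rz(yaw) Ry(pitch) Rx(roll)).
In Python, from station import arm gives the robot as it stands.
- The arm moves only by the shell command python3 -m inch 'ROWS' [OPENING] [FORCE]. ROWS is JSON, a list that holds one entry, the list of rows, each a list of 6 numbers: the shift along the world's x, y, z in units of 200 mm (1.0 is 200 mm), then the turn, a rotation vector about the world's x, y, z in units of 180 degrees (1.0 is 180 degrees). A call has 1 to 8 rows; each row is the pose to reach, as a shift and turn from the pose commanded when the call began, turning the shorter way round; what a row does not reach only later rows make up. A row lasts 1/8 s, in which the tool goes at most 62.5 mm and 10.7 degrees, less where a joint would pass 70% of its speed; a pose out of reach is approached as far as the arm can. A call with a number of a shift or a turn outside -1 to 1 is refused whole. A call with a gripper value outside its range is refused whole. OPENING is the finger opening in mm, from 0 to 87.6, set as the call begins (- or left out, the last holds). The fingers move at their own pace and stop on an object; FORCE is the grip in N (left out, the last holds). Time passes only in rows, so rows that repeat a pose let the fingers close. It gives the time, the measured TCP pose, the force and the opening at its end, in the units of the state.
- arm.get_state(): the state, without advancing time (a new reading comes with each control period).
- arm.grab_frame(name): name is "scene" or "top" or "wrist"; returns the picture (480x640x3 uint8, blue, green, red); there is no depth.
- arm.camera_params(name): a dict with "vertical_fov" (degrees; the focal length in pixels is half the picture's height over the tangent of half this angle, whatever the lens; pixels are square), "cx", "cy" (the principal point, pixels), "pose" (4x4, takes a point from camera to world coordinates). Camera axes: x right, y down, z forward; pixel columns grow to the right and rows downward; lengths in m; the calibration is good to about 2 mm. A picture is of the moment at which its call begins: read the wrist's pose just before it. camera_params takes no time and is no camera call; for the wrist camera it gives the pose at the moment of the call.
- arm.job_done(): hands the job in, once; it reports no verdict.
Trained networks look in the newest picture that a camera, given by its name, has taken for a name from the list of things; names that differ only in an ending like _2 or _b are one class to them, and where a whole thing is asked for, a point or a joint stands for the part that bears it (a point fixed in the world has none). Each returns a list of dicts, best first, with "score" (0 to 1); they miss things now and then, are a little off and sometimes report something else, mostly with a low value. They report only what shows in the picture. A call takes as long as a camera call.
- arm.search_frame(target, camera): "box" ([left, top, right, bottom] in pixels, round what is visible of it).
- arm.regions_of(target, camera): "region" (480x640 bool, what is visible of it) and "box" ([left, top, right, bottom] in pixels, round what is visible of it).
The state is a dict: "t": time; "q": joint angles; "qd": joint speeds; "joint_efforts": joint torques, N m; "eef_pos": TCP position; "ee_rot": TCP orientation; "force": force on the tool from outside, world axes, zero at the start; "moment": the same for the moment, N m; "width": finger opening in m.
Only numpy, scipy, OpenCV 4.12 (cv2) and the standard library are available. Lean on these libraries where they do the work, as an engineer would, in place of code of your own. Each camera call takes 0.05 s, during which the arm holds its last target.

## Working session

There is one attempt and no reset: what is moved stays moved. The work goes in short steps, Python scripts to look and compute and a shell command to move; the robot and the scene stay as the last step left them, time stands still between calls to the robot, and variables do not carry over. Pictures are saved under pics/ and viewed, and the job is handed in when it is done.

```bash
ls; mkdir -p pics
python3 - <<'E'
from station import arm
import cv2,numpy as np
s=arm.get_state();print(s)
for n in("scene","top","wrist"):
    p=arm.camera_params(n);print(n,p)
    cv2.imwrite(f"pics/{n}0.png",arm.grab_frame(n))
E
```

```text
pics
{'t': 0.0, 'q': array([ 1.58210151e+00,  3.59383437e-01,  1.10815849e-02, -3.24791702e-04,
       -1.22409376e+00, -2.88117809e-01]), 'qd': array([ 0.00029585, -0.0001963 ,  0.0002758 , -0.00041327,  0.00021221,
       -0.00020188]), 'joint_efforts': array([-4.73323835e-04, -5.82711017e+01,  2.93048537e+01,  6.99741796e+00,
        7.01118741e-03, -1.57665850e-04]), 'eef_pos': array([0.18441233, 0.64912874, 0.40373914]), 'ee_rot': array([ 3.13997253e+00, -1.61732388e-04, -2.76923098e-01]), 'force': array([ 0.05690681, -0.4584602 ,  0.29042079]), 'moment': array([ 0.0261339 ,  0.02888565, -0.00419312]), 'width': 0.0879567880857056}
scene {'vertical_fov': 42.99359838845175, 'cx': 320.50638388864263, 'cy': 248.32530797032024, 'pose': array([[ 0.20299884,  0.84461121, -0.49540224,  1.45884845],
       [ 0.97914023, -0.17059297,  0.11037413, -0.19665347],
       [ 0.00871108, -0.50747409, -0.86162299,  1.82086225],
       [ 0.        ,  0.        ,  0.        ,  1.        ]])}
top {'vertical_fov': 46.142973170445565, 'cx': 318.81723251130524, 'cy': 234.50743931872285, 'pose': array([[ 0.00892848, -0.99078596,  0.13514239,  0.35219895],
       [-0.999953  , -0.00935735, -0.00253863,  0.01553279],
       [ 0.00377982, -0.13511337, -0.99082294,  1.65589952],
       [ 0.        ,  0.        ,  0.        ,  1.        ]])}
wrist {'vertical_fov': 67.36625998151848, 'cx': 317.83343724265313, 'cy': 238.22079673083965, 'pose': array([[-0.27290059, -0.92862279, -0.25136623,  0.25120237],
       [-0.96204144,  0.26375785,  0.07005764,  0.63030567],
       [ 0.0012427 ,  0.26094349, -0.96535328,  0.38311096],
       [ 0.        ,  0.        ,  0.        ,  1.        ]])}
```

View pics/scene0.png

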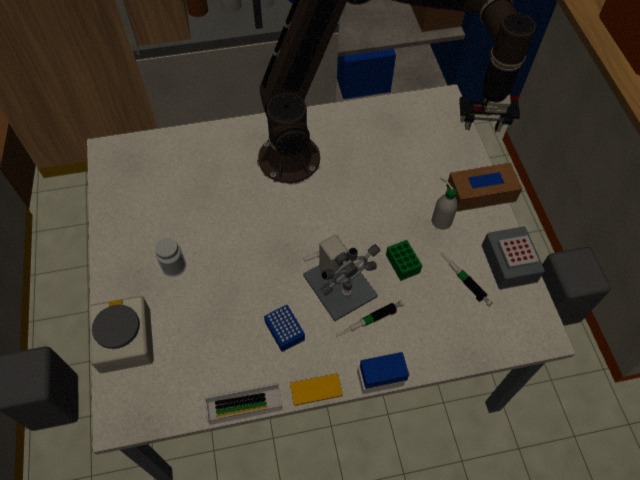

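View pics/top0.png

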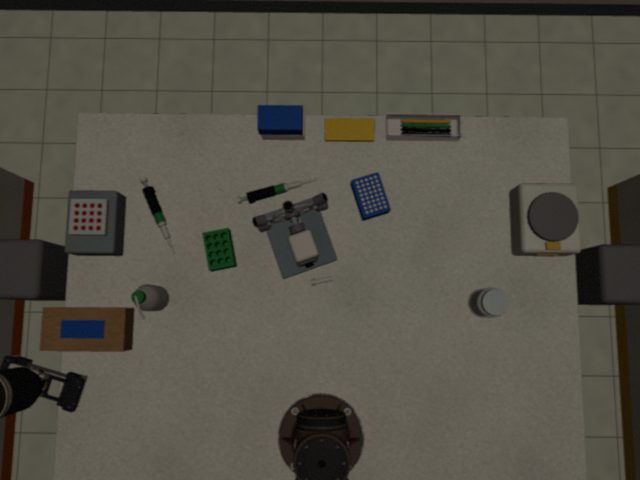

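View pics/wrist0.png

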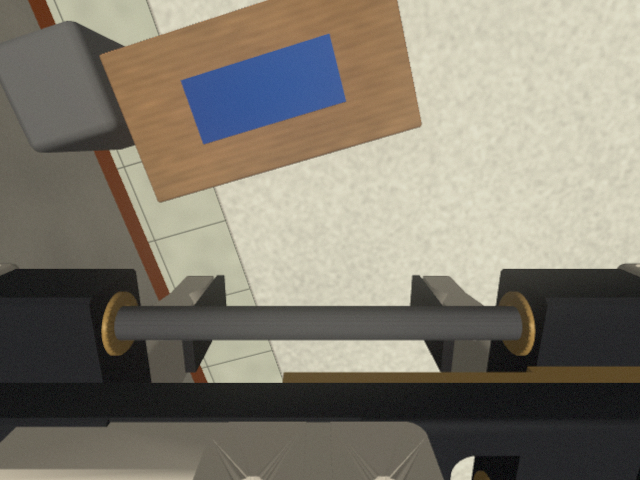

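The rotator stands about 0.6 m ahead, with its column nearer the robot and its wheel on the far side. I'll zoom in on it.

Run:
```python
import cv2
a=cv2.imread('pics/scene0.png')[215:335,280:440]; b=cv2.imread('pics/top0.png')[170:300,190:350]
cv2.imwrite('pics/zs.png',cv2.convertScaleAbs(cv2.resize(a,None,fx=5,fy=5,interpolation=3),alpha=1.5));cv2.imwrite('pics/zt.png',cv2.convertScaleAbs(cv2.resize(b,None,fx=4.6,fy=4.6,interpolation=3),alpha=1.5))
```

```text
(no output)
```

View pics/zs.png

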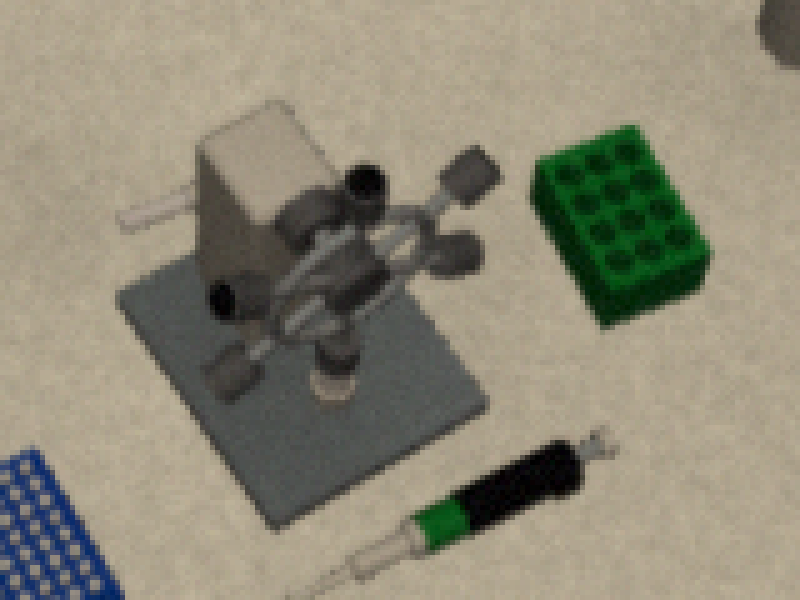

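View pics/zt.png

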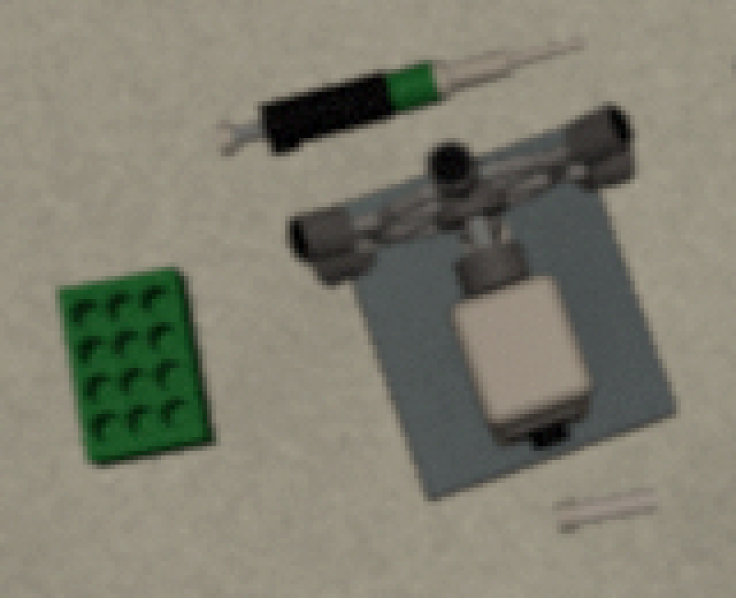

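```bash
cat > h.py <<'E'
import numpy as np
from scipy.optimize import least_squares
from station import arm
def proj(cam,P):
    p=arm.camera_params(cam);T=np.linalg.inv(p['pose']);P=np.atleast_2d(P)
    c=P@T[:3,:3].T+T[:3,3];f=240/np.tan(np.radians(p['vertical_fov'])/2)
    return c[:,:2]/c[:,2:]*f+[p['cx'],p['cy']]
def R(y):c,s=np.cos(y),np.sin(y);return np.array([[c,-s,0],[s,c,0],[0,0,1.]])
def w(pose,P): return np.atleast_2d(P)@R(pose[2]).T+[pose[0],pose[1],0]
def wp(th,r,dx=0): return np.array([.035+dx,-r*np.sin(th),.185+r*np.cos(th)])
E
python3 - <<'E'
from h import *
T=lambda u,v:(u/4.6+190,v/4.6+170)
S=lambda u,v:(u/5+280,v/5+215)
k=np.pi/3
obs=[('top',T(432,492),lambda t:[-.11,.085,.018]),('top',T(675,408),lambda t:[-.11,-.085,.018]),
('scene',S(488,400),lambda t:[.09,.085,.018]),('scene',S(277,522),lambda t:[.09,-.085,.018]),('scene',S(118,296),lambda t:[-.11,-.085,.018]),
('top',T(452,165),lambda t:wp(t,.11)),('top',T(300,238),lambda t:wp(t-k,.11)),('top',T(624,128),lambda t:wp(t+k,.11)),
('scene',S(368,183),lambda t:wp(t,.11)),('scene',S(220,300),lambda t:wp(t+k,.11)),('scene',S(332,393),lambda t:wp(t+np.pi,.155))]
def f(x): return np.concatenate([proj(c,w(x[:3],g(x[3])))[0]-o for c,o,g in obs])
r=least_squares(f,[.65,.03,.2,0]);print(r.x,'tube',r.x[3]+np.pi);print(r.fun.reshape(-1,2).round(1))
x=r.x;print('hub',w(x[:3],wp(0,0)))
print('resid norm')
for n in range(6): print(n,w(x[:3],wp(x[3]+n*k,.11)).round(3))
E
```

```text
[ 0.57843365  0.07297663  0.35192472 -0.03259261] tube 3.109000044753944
[[-1.2  1.5]
 [ 1.1  0.1]
 [ 0.5 -0.2]
 [-0.9  0.4]
 [-1.2 -1.1]
 [-0.3 -0.8]
 [-0.7 -0.3]
 [-0.8 -1.5]
 [-0.8 -0.2]
 [ 0.2  0.3]
 [-0.2 -0.3]]
hub [[0.61128854 0.08504131 0.185     ]]
resid norm
0 [[0.61  0.088 0.295]]
1 [[ 0.643 -0.003  0.243]]
2 [[ 0.645 -0.006  0.133]]
3 [[0.613 0.082 0.075]]
4 [[0.579 0.173 0.127]]
5 [[0.578 0.176 0.237]]
```

```bash
python3 -m inch '[[[0,0,0.3,0,0,0],[0,0,0.6,0,0,-0.03],[0,-0.1,0.75,0,0,-0.08],[0.15,-0.3,0.75,0,0,-0.13],[0.35,-0.5,0.75,0,0,-0.18],[0.55,-0.7,0.75,0,0,-0.23],[0.75,-0.9,0.75,0,0,-0.27],[0.85,-1,0.75,0,0,-0.3]]]' 0 10
python3 -m inch '[[[0.15,-0.15,0,0,0,0],[0.35,-0.35,0,0,0,0],[0.55,-0.55,0,0,0,0],[0.75,-0.75,0,0,0,0],[0.9,-0.95,0,0,0,0],[0.9,-1,0,0,0,0],[0.9,-1,0,0,0,0]]]'
```

```text
t: 1.15
eef_pos: [0.3559, 0.4471, 0.5549]
ee_rot: [-3.141, 0.0, -1.224]
force: [-0.4, 0.5, 0.2]
width: 0.0134
t: 2.02
eef_pos: [0.5344, 0.2487, 0.5546]
ee_rot: [3.141, 0.0, -1.221]
force: [0.2, 0.2, 0.2]
width: 0.0003
```

```bash
cat >> h.py <<'E'
import cv2
X=np.array([.578,.073,.352])
def loc(p): return R(X[2]).T@(np.array(p)-[X[0],X[1],0])
def snap(cam,name):
    im=arm.grab_frame(cam);cv2.imwrite(f'pics/{name}.png',im)
    print(cam,'tcp loc',loc(arm.get_state()['eef_pos']).round(4));return im
E
python3 - <<'E'
from h import *
snap('wrist','w1');snap('top','t1')
E
```

```text
wrist tcp loc [0.0197 0.1807 0.5547]
top tcp loc [0.0197 0.1812 0.5547]
```

View pics/w1.png

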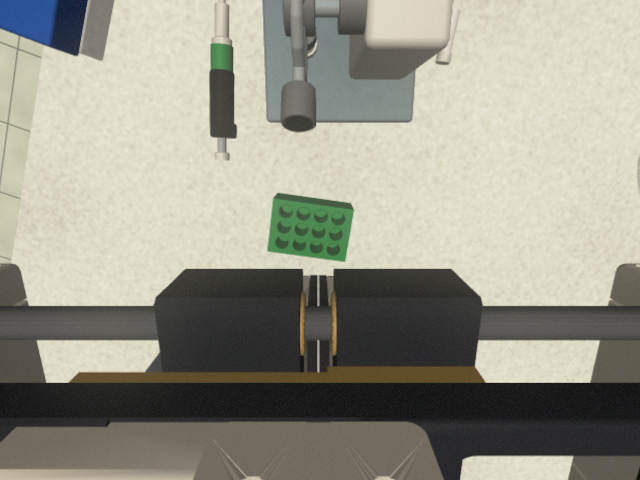

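Run:
```python
from h import *
t=-.0326;k=np.pi/3
for n,P in dict(fl=[.09,.085,.018],nl=[-.11,.085,.018],sock=wp(t-k,.11),colcorner=[-.02,.0325,.193],c2=[-.095,.0325,.193]).items(): print(n,proj('wrist',w(X,P)).round(1))
```

```text
fl [[266.1 120.3]]
nl [[412.8 120.4]]
sock [[297.8 121.3]]
colcorner [[363.8  44.9]]
c2 [[451.4  45. ]]
```

```bash
python3 -m inch '[[[0.1,-0.2,0,0,0,0],[0.2,-0.4,0,0,0,0],[0.28,-0.54,-0.1,0,0,0],[0.28,-0.54,-0.3,0,0,0],[0.28,-0.54,-0.5,0,0,0],[0.28,-0.54,-0.57,0,0,0],[0.28,-0.54,-0.57,0,0,0]]]'
python3 - <<'E'
from h import *
snap('wrist','w2');snap('scene','s2')
im=cv2.imread('pics/s2.png')[195:335,270:430];cv2.imwrite('pics/s2z.png',cv2.convertScaleAbs(cv2.resize(im,None,fx=4,fy=4,interpolation=3),alpha=1.5))
E
```

```text
t: 3.0
eef_pos: [0.5904, 0.1422, 0.4407]
ee_rot: [3.141, -0.001, -1.218]
force: [-0.0, 0.1, 1.3]
width: 0.0003
wrist tcp loc [0.0357 0.0605 0.4419]
scene tcp loc [0.0358 0.0604 0.4424]
```

View pics/w2.png

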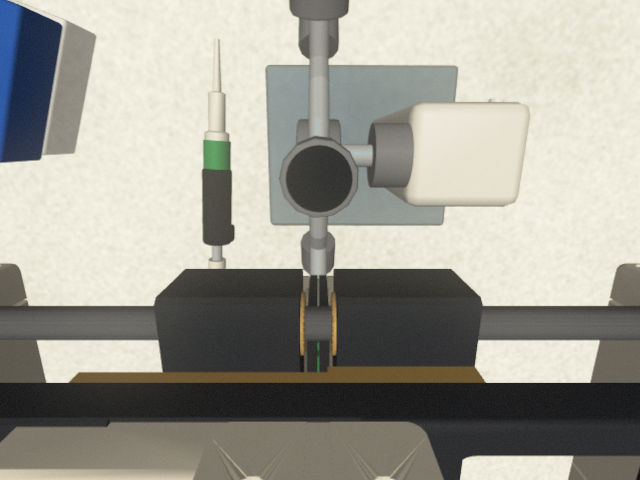

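View pics/s2z.png

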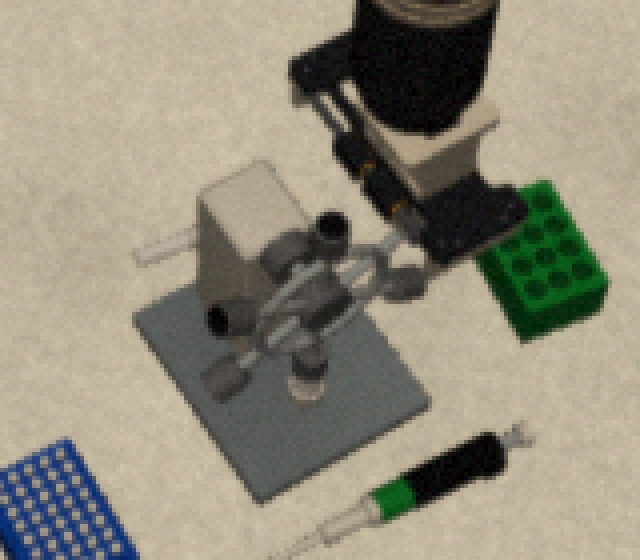

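```bash
python3 -m inch '[[[0.025,-0.06,-0.01,0,0,0],[0.045,-0.12,-0.01,0,0,0],[0.06,-0.165,-0.01,0,0,0],[0.075,-0.21,-0.01,0,0,0],[0.09,-0.25,-0.01,0,0,0],[0.105,-0.29,-0.01,0,0,0],[0.12,-0.33,-0.01,0,0,0],[0.135,-0.37,-0.01,0,0,0]]]'
python3 - <<'E'
from h import *
snap('wrist','w3')
print(arm.get_state()['force'])
E
```

```text
t: 4.1
eef_pos: [0.6175, 0.0669, 0.4381]
ee_rot: [3.141, 0.0, -1.219]
force: [-1.2, 3.3, -2.2]
width: 0.0007
wrist tcp loc [ 0.035  -0.0201  0.4381]
[ 0.26439666  1.26835411 -0.74744039]
```

View pics/w3.png

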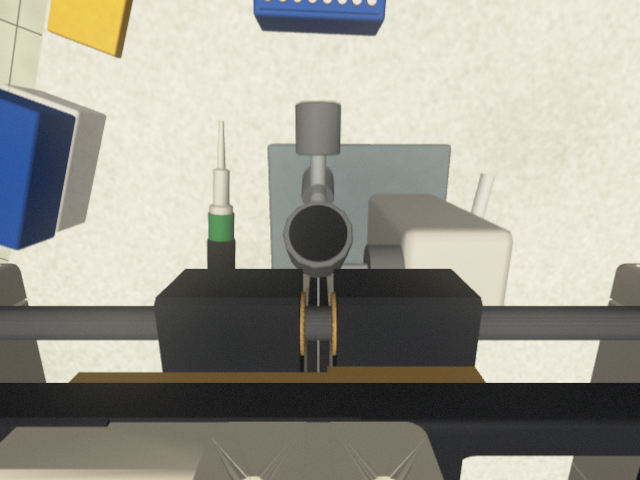

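```bash
cat >> h.py <<'E'
def ang(uv,r=.11,g=0.5,cam='wrist'):
    s=least_squares(lambda a:(proj(cam,w(X,wp(a[0],r)))[0]-uv),[g]);return np.degrees(s.x[0]).round(2),s.fun.round(1)
E
python3 - <<'E'
from h import *
print(ang((318,233)))
E
python3 -m inch '[[[0,0.01,0.1,0,0,0],[0,0.01,0.3,0,0,0],[-0.08,0.22,0.3,0,0,0],[-0.16,0.44,0.3,0,0,0],[-0.2,0.555,0.2,0,0,0],[-0.2,0.555,0.03,0,0,0],[-0.2,0.555,0.01,0,0,0]]]'
python3 - <<'E'
from h import *
snap('wrist','w4')
E
```

```text
(np.float64(29.85), array([-2.3, -0. ]))
t: 5.03
eef_pos: [0.577, 0.1781, 0.4387]
ee_rot: [3.138, -0.001, -1.219]
force: [1.9, -0.2, 0.3]
width: 0.0005
wrist tcp loc [0.0357 0.0987 0.4398]
```

View pics/w4.png

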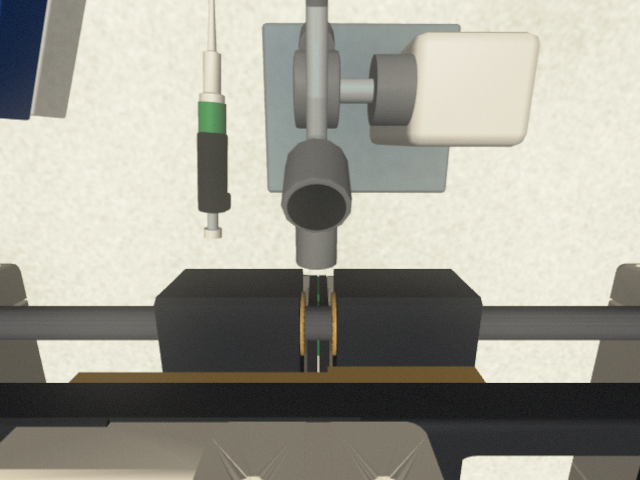

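```bash
python3 -m inch '[[[0.02,-0.05,-0.005,0,0,0],[0.035,-0.1,-0.005,0,0,0],[0.05,-0.14,-0.005,0,0,0],[0.065,-0.18,-0.005,0,0,0],[0.08,-0.22,-0.005,0,0,0],[0.095,-0.26,-0.005,0,0,0],[0.11,-0.3,-0.005,0,0,0],[0.125,-0.34,-0.005,0,0,0]]]'
python3 -m inch '[[[0.015,-0.04,0,0,0,0],[0.03,-0.08,0,0,0,0],[0.045,-0.12,0,0,0,0],[0.06,-0.16,0,0,0,0],[0.075,-0.205,0,0,0,0],[0.075,-0.205,0,0,0,0]]]'
python3 - <<'E'
from h import *
snap('wrist','w5')
E
```

```text
t: 6.08
eef_pos: [0.6026, 0.1096, 0.4395]
ee_rot: [3.141, -0.0, -1.219]
force: [-1.6, 1.8, 1.0]
width: 0.0003
t: 6.82
eef_pos: [0.6178, 0.0685, 0.4395]
ee_rot: [3.141, -0.001, -1.22]
force: [-0.5, 0.4, -0.2]
width: 0.0004
wrist tcp loc [ 0.0358 -0.0177  0.4398]
```

View pics/w5.png

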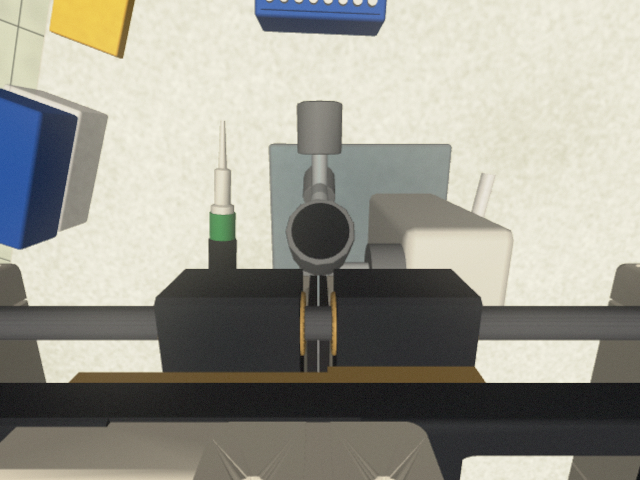

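```bash
python3 -m inch '[[[0,0.01,0.1,0,0,0],[0,0.01,0.3,0,0,0],[-0.08,0.22,0.3,0,0,0],[-0.16,0.44,0.3,0,0,0],[-0.2,0.55,0.2,0,0,0],[-0.2,0.55,0.03,0,0,0],[-0.2,0.55,0,0,0,0],[-0.2,0.55,0,0,0,0]]]'
python3 - <<'E'
from h import *
snap('wrist','w6')
snap('scene','s6')
im=cv2.imread('pics/s6.png')[195:335,270:430];cv2.imwrite('pics/s6z.png',cv2.convertScaleAbs(cv2.resize(im,None,fx=4,fy=4,interpolation=3),alpha=1.5))
E
```

```text
t: 7.88
eef_pos: [0.5778, 0.1791, 0.4404]
ee_rot: [-3.141, -0.001, -1.219]
force: [0.7, 0.3, 0.7]
width: 0.0005
wrist tcp loc [0.0366 0.0996 0.441 ]
scene tcp loc [0.0366 0.0995 0.4412]
```

View pics/w6.png

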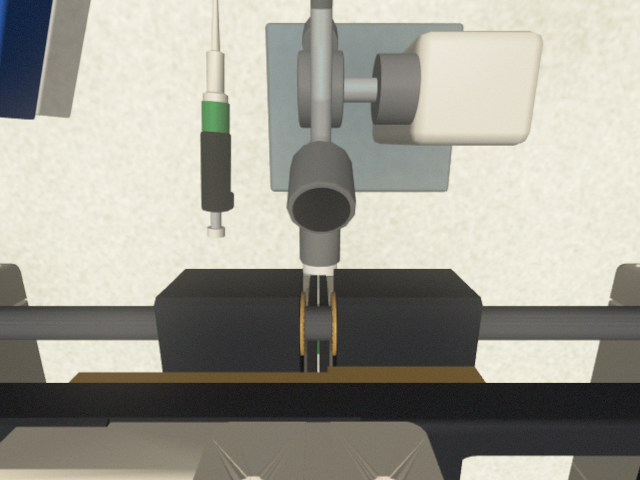

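View pics/s6z.png

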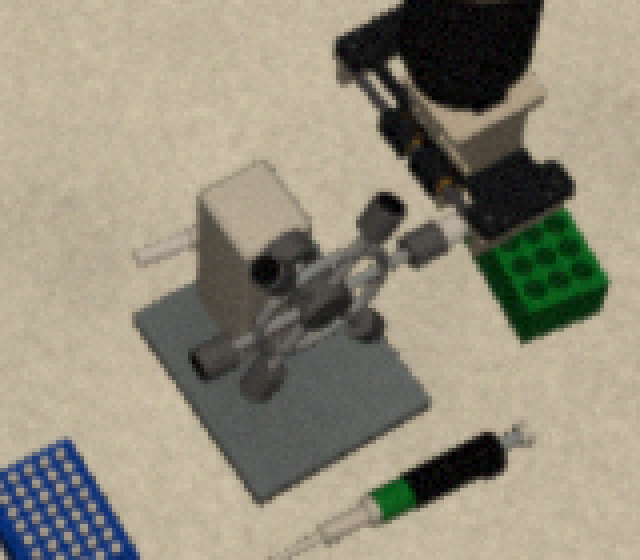

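```bash
python3 -m inch '[[[0.02,-0.05,-0.01,0,0,0],[0.03,-0.1,-0.01,0,0,0],[0.045,-0.14,-0.01,0,0,0],[0.06,-0.18,-0.01,0,0,0],[0.075,-0.22,-0.01,0,0,0],[0.09,-0.26,-0.01,0,0,0],[0.105,-0.3,-0.01,0,0,0],[0.12,-0.34,-0.01,0,0,0]]]'
python3 -m inch '[[[0.015,-0.04,0,0,0,0],[0.03,-0.08,0,0,0,0],[0.045,-0.12,0,0,0,0],[0.06,-0.16,0,0,0,0],[0.075,-0.21,0,0,0,0],[0.075,-0.21,0,0,0,0]]]'
python3 - <<'E'
from h import *
snap('wrist','w7')
E
```

```text
t: 8.98
eef_pos: [0.6016, 0.1106, 0.4375]
ee_rot: [3.141, -0.0, -1.219]
force: [-0.8, 2.2, 1.1]
width: 0.0006
t: 9.72
eef_pos: [0.6168, 0.0683, 0.4376]
ee_rot: [3.141, -0.001, -1.22]
force: [0.1, -0.3, 0.2]
width: 0.0002
wrist tcp loc [ 0.0348 -0.0175  0.4378]
```

View pics/w7.png

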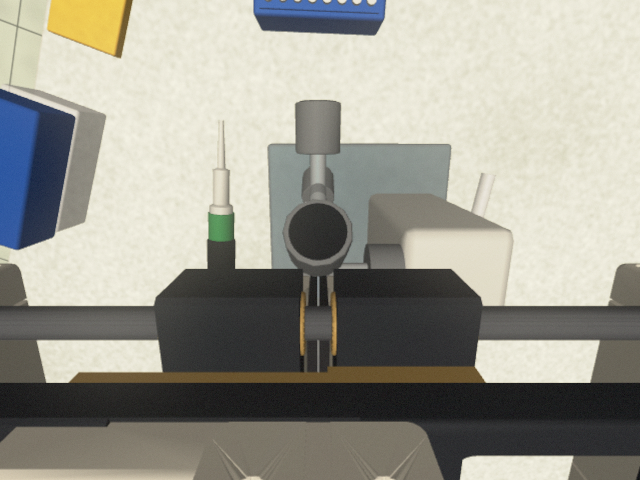

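```bash
python3 -m inch '[[[0,0.01,0.15,0,0,0],[0,0.01,0.4,0,0,0],[0,0.01,0.55,0,0,0],[-0.09,0.25,0.55,0,0,0],[-0.18,0.49,0.55,0,0,0],[-0.22,0.61,0.45,0,0,0],[-0.22,0.61,0.2,0,0,0],[-0.22,0.61,0.15,0,0,0]]]'
python3 - <<'E'
from h import *
snap('wrist','w8');snap('scene','s8')
im=cv2.imread('pics/s8.png')[195:335,270:430];cv2.imwrite('pics/s8z.png',cv2.convertScaleAbs(cv2.resize(im,None,fx=4,fy=4,interpolation=3),alpha=1.5))
E
```

```text
t: 10.78
eef_pos: [0.5717, 0.1914, 0.4649]
ee_rot: [3.137, -0.001, -1.219]
force: [0.2, 1.2, 0.4]
width: 0.0002
wrist tcp loc [0.0352 0.1129 0.4656]
scene tcp loc [0.0357 0.1127 0.4676]
```

View pics/w8.png

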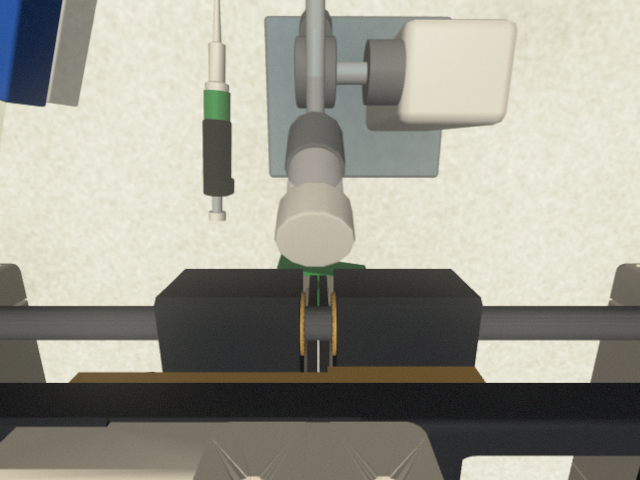

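View pics/s8z.png

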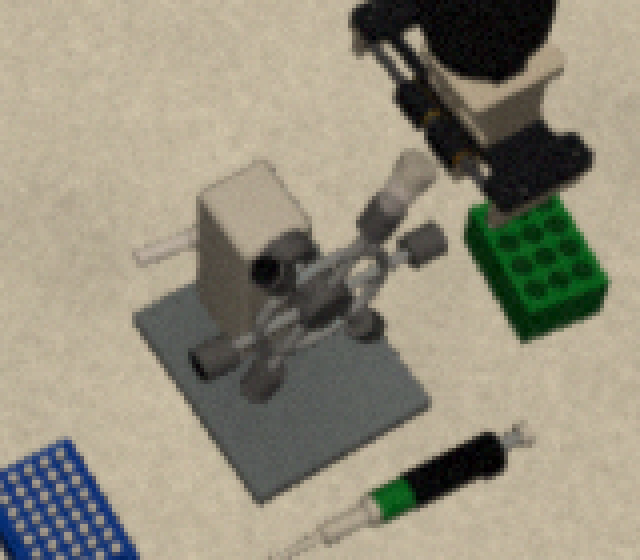

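```bash
python3 -m inch '[[[0.02,-0.05,0,0,0,0],[0.035,-0.1,0,0,0,0],[0.055,-0.15,0,0,0,0],[0.075,-0.2,0,0,0,0],[0.09,-0.25,0,0,0,0],[0.11,-0.3,0,0,0,0],[0.125,-0.34,0,0,0,0],[0.14,-0.38,0,0,0,0]]]'
python3 -m inch '[[[0.005,-0.02,0,0,0,0],[0.005,-0.02,0,0,0,0]]]'
python3 - <<'E'
from h import *
snap('wrist','w9')
for a in (-5,-2,0,2): print(a,proj('wrist',w(X,wp(np.radians(a),.155))))
E
```

```text
t: 11.88
eef_pos: [0.6006, 0.1147, 0.4675]
ee_rot: [3.141, -0.0, -1.219]
force: [-0.7, -0.1, 1.4]
width: 0.0001
t: 12.12
eef_pos: [0.6015, 0.1109, 0.4675]
ee_rot: [3.141, -0.0, -1.22]
force: [-0.9, 0.5, -0.3]
width: 0.0004
wrist tcp loc [0.0352 0.0277 0.4675]
-5 [[316.36852875 315.81049787]]
-2 [[316.3294157  293.59563145]]
0 [[316.30558999 277.92025898]]
2 [[316.28381941 261.62996475]]
```

View pics/w9.png

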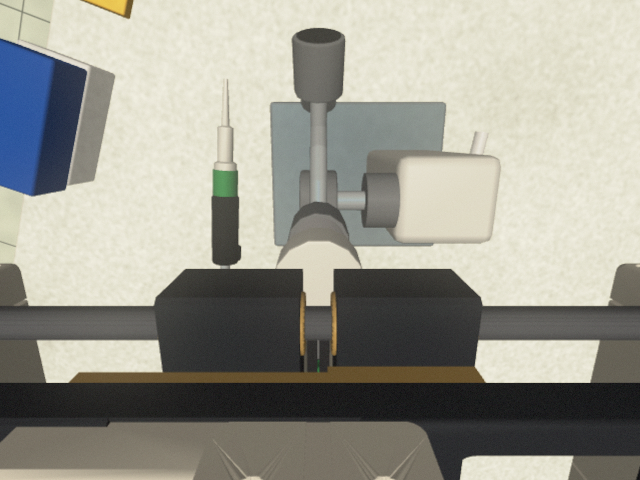

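```bash
python3 -m inch '[[[0.003,-0.008,0,0,0,0],[0.005,-0.015,0,0,0,0],[0.005,-0.015,0,0,0,0],[-0.03,0.08,0,0,0,0],[-0.1,0.28,0,0,0,0],[-0.2,0.55,0,0,0,0],[-0.2,0.55,0.1,0,0,0],[-0.2,0.55,0.1,0,0,0]]]'
python3 - <<'E'
from h import *
im=snap('wrist','w10');t=snap('top','t10');s=snap('scene','s10')
for a in (-3,0,3):
  a=np.radians(a)
  print(a,[proj(c,w(X,wp(a,.155)))[0].round(1) for c in('wrist','top','scene')])
z=lambda i:cv2.convertScaleAbs(cv2.resize(i,None,fx=4,fy=4,interpolation=3),alpha=1.5)
cv2.imwrite('pics/z10.png',np.hstack([z(t[180:290,240:340]),z(s[215:325,300:400])]))
E
```

```text
t: 13.18
eef_pos: [0.5611, 0.2228, 0.4892]
ee_rot: [-3.139, 0.0, -1.217]
force: [0.2, -0.0, -0.2]
width: 0.0004
wrist tcp loc [0.0355 0.1458 0.4881]
top tcp loc [0.0354 0.1454 0.4874]
scene tcp loc [0.0354 0.145  0.4871]
-0.05235987755982989 [array([316.5, -99.3]), array([285.2, 202.3]), array([354.9, 242.6])]
0.0 [array([ 316.5, -134.4]), array([288.4, 201.2]), array([352.5, 243.8])]
0.05235987755982989 [array([ 316.5, -169.8]), array([291.7, 200.1]), array([350.1, 245.1])]
```

View pics/w10.png

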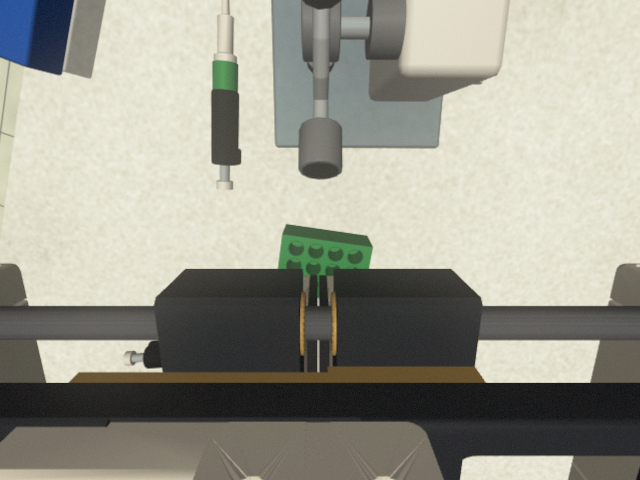

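View pics/z10.png

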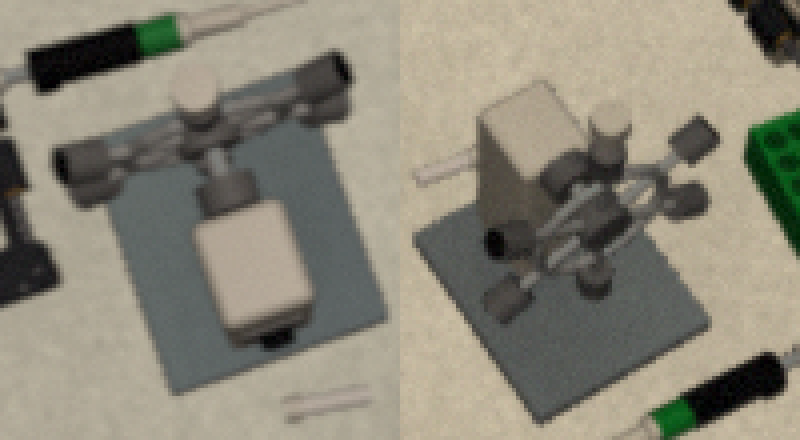

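Run:
```python
from h import *
print(ang((321,170),g=-1))
print(ang((289,200.7),r=.155,g=0,cam='top'),ang((352.5,243.2),r=.155,g=0,cam='scene'))
for n in ((-1,.085,.018),):
  print(proj('wrist',w(X,[[.09,.085,.018],[-.11,.085,.018]])).round(1))
print(proj('top',w(X,[[-.11,.085,.018],[-.11,-.085,.018]])).round(1))
for n in('pipette_a','tube_rack'):print(n,[(d['box'],round(d['score'],2)) for d in arm.search_frame(n,'top')[:2]])
```

```text
(np.float64(-57.31), array([-3.8,  0. ]))
(np.float64(0.62), array([0.1, 0.3])) (np.float64(-0.28), array([0.3, 0.5]))
[[272.  148.9]
 [437.5 148.9]]
[[282.7 278.6]
 [337.8 259. ]]
pipette_a [([238.1, 181.1, 302.6, 205.4], 0.64), ([138.1, 176.4, 154.3, 195.0], 0.54)]
tube_rack [([202.8, 232.1, 237.9, 269.9], 0.62)]
```

```bash
python3 -m inch '[[[0,0,0.25,0,0,0],[0,0,0.5,0,0,0],[0.05,-0.12,0.75,0,0,0],[0.1,-0.28,0.8,0,0,0],[0.15,-0.4,0.8,0,0,0],[0.15,-0.4,0.8,0,0,0],[0.15,-0.4,0.8,0,0,0]]]'
python3 - <<'E'
from h import *
snap('wrist','w11')
for a in (-3,0,3): print(a,proj('wrist',w(X,[wp(np.radians(a),.155),wp(np.radians(a+60),.11)])).round(1).tolist())
print(proj('wrist',w(X,[[.09,.085,.018],[-.11,.085,.018],[.09,-.085,.018],[-.11,-.085,.018],[-.096,-.0325,.193]])).round(1).tolist())
E
```

```text
t: 14.3
eef_pos: [0.5916, 0.1411, 0.6471]
ee_rot: [3.141, 0.0, -1.22]
force: [-1.0, 0.2, -0.0]
width: 0.0003
wrist tcp loc [0.0363 0.0596 0.6472]
-3 [[318.5, 164.7], [318.4, 52.1]]
0 [[318.5, 154.0], [318.3, 49.9]]
3 [[318.5, 143.2], [318.3, 48.1]]
[[285.8, 198.6], [403.4, 198.5], [283.3, 91.4], [410.1, 91.3], [432.6, 120.3]]
```

View pics/w11.png

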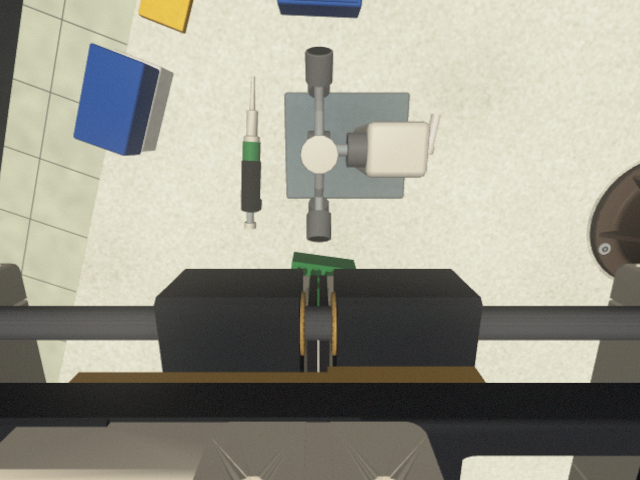

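The cap top is at about (319, 154), where 0° projects to (318.5, 154.0), so the tube is upright to about 1°. The slab edges also fall within about 1 px of their predicted rows. The arm is clear, so I'm handing in.

Run:
```python
from station import arm
s=arm.get_state();print(s['t'],s['qd'].round(4));arm.job_done()
```

```text
14.35 [ 0.0109 -0.0037  0.0025  0.0018 -0.0011  0.0023]
the job is handed in; nothing more can be done
```

The tube now points straight up with its cap on top, and I handed the job in at 14.35 s. With the fingers closed, I pushed three spokes round one after another, then pushed the tube itself upright. I then drew back and raised the arm well clear of the wheel.

**Tube angle:** the tube reads about 0° from the wrist camera, +0.6° from the top camera and -0.3° from the scene camera. The limit is 5°.

**One check disagreed:** a lower wrist view of the next socket gave about +2.7°. That view is not sensitive to the angle, and the reading is still inside the limit.

**Rotator:** its slab edges show within about 1 px of where they were predicted, so it moved only a few millimetres at most.

**Forces:** the readings at the end of each move never went above about 4 N. I did not record the peak force during a push.

**Other things on the bench:** I only looked them over in the pictures, and nothing appeared to have moved.

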